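Load the label roll stand

TASK

The label stand on the pharmacy counter is empty. Take the full label roll, the one of the three white rolls that is both tall and thick, and put it over the stand's upright spindle so that it sits fully down, flat on the round platter, then let go. Leave the other two rolls standing where they are.

Things in the scene. Friction and masses are not known exactly. Their poses are not given: they have to be found in the camera images.
- full_roll: Full roll of white labels standing on end: 58 mm across, 56 mm tall, 36 mm bore through a cardboard core (1 mm proud on top), about 0.13 kg, rigid. Origin: centre of its underside, z up. It and five neighbours (two rolls, two bottles to 71 mm tall, a flat box) stand in two rows along y, in any order; places 0.13 m apart both ways, each up to 15 mm off: most room diagonally.
- thin_roll: A part-used roll, to be left alone: as tall as the full one (56 mm) with the same 36 mm bore, but only 44 mm outside diameter. Origin: centre of its underside, z up its axis.
- short_roll: A narrow roll, to be left alone: 58 mm outside diameter and 36 mm bore like the full one, but only 28 mm tall. Origin: centre of its underside, z up its axis.
- spindle_foot (a point): Where the fixed stand's spindle meets its platter, 18 mm above the worktop, z up. Spindle: upright, 16 mm thick, 62 mm tall, top 16 mm tapered; 10 mm play to each side in a roll. Platter: steel disc, 84 mm across. Grey base 13 mm high, 110 mm in x, y -55 to +115 mm (stand's axes); a wire guide 70 mm wide, its top 45 mm above the worktop, crosses it at y +95 mm.
There are look-alikes about, which are no part of the job. Leave any blue or yellow look-alike of the full_roll alone.

How it is judged:
By the outcome, as a careful person would: the job done as asked, in the order asked, and still so for the second after the job is handed in, with the robot touching nothing.
It also fails if it takes over 32 s, if anything falls off the work surface, if the arm or the gripper's body presses on something with over 40 N, if the wrist force passes 120 N, or if a joint passes its speed limit or range.

ROBOT

A 6-joint arm with a two-finger parallel gripper is mounted at the origin on a cart in front of the work surface, level with it; the furniture and walls round the work are solid. World frame = base frame: x ahead of the robot, y to its left, z up, the work surface at z = 0. Lengths are in m, angles in rad, forces in N, time in s.
With the tool pointing down it reaches from about 0.375 to 0.9 m from the base axis. Payload 3.1 kg.
Tool frame: the origin (TCP) lies at the very end of the fingers, on their centre line; the grasp point (between the pads) lies 19 mm behind it; z points along the fingers, y is the direction in which the jaws open and shut (so a half turn about z gives the same grasp; the last joint's range is limited). The gripper opens to 85 mm and grips with 20 to 120 N. Pads are 22 mm wide; open, the fingers measure 114 mm over their backs; the gripper's body (76 mm by 85 mm) begins 54 mm behind the grasp point. The pads swing forward as they close: fully open they stand 13 mm farther back than shut.
Start: joints at [0.965, 0.527, 1.433, -0, 1.181, -0.178], TCP at [0.259, 0.569, 0.231] pointing down, gripper open.
Joint ranges: [-3.08, 3.08], [-0.75, 2.2], [0.22, 2.44], [-1.43, 4.57], [0, 2.65], [-2.85, 2.85]. Speed limits (rad/s): [2.79, 2.79, 3.14, 3.14, 3.14, 3.14].

INTERFACE

Orientations are given as a unit quaternion [x, y, z, w].
In Python, from station import manip gives the robot as it stands. The module is installed in compiled form; this text tells all that it offers.
- The arm moves only by the tool send_rows, never from a script. Its argument "commands" is a list of rows, each an object with "delta_pos": the shift along the world's x, y, z in cm, a list of three; "yaw": the turn about the world's z in rad. A call has 1 to 10 rows; each row shifts and turns the pose as measured when the row begins; what a row does not reach is not made up. A row lasts 1/8 s, in which the tool goes at most 62.5 mm and 10.7 degrees, less where a joint would pass 70% of its speed; a pose out of reach is approached as far as the arm can. A call is refused whole if a number of a shift passes 6.25 or a number of a turn 0.188, either way. A call with a gripper value outside its range is refused whole. "grip" is the closure, from -1 (fully open) to 1 (shut), set as the call begins (left out, the last holds). The fingers move at their own pace and stop on an object; "force" is the grip in N (left out, the last holds). Time passes only in rows, so rows that do not move let the fingers close. It gives the time, the measured TCP pose, the force and the opening at its end, in the units of the state.
- manip.sense(): the state, without advancing time (a new reading comes with each control period).
- manip.snapshot(name): name is "scene" or "side" or "wrist"; returns the picture (400x640x3 uint8, blue, green, red); there is no depth.
- manip.get_calibration(name): a dict with "fx", "fy", "cx", "cy" (pixels), "world_to_cam" (4x4, takes a point from world to camera coordinates); the wrist camera has in their place "mount" (4x4, takes a point from camera to tool coordinates, whose origin is the TCP and whose axes are the flange's). Camera axes: x right, y down, z forward; pixel columns grow to the right and rows downward; lengths in m; the calibration is good to about 2 mm. A picture is of the moment at which its call begins: read the wrist's pose just before it. get_calibration takes no time and is no camera call.
- manip.sign_off(): hands the job in, once; it reports no verdict.
The state is a dict: "t": time; "q": joint angles; "qd": joint speeds; "tau": joint torques, N m; "tcp_pos": TCP position; "tool_rot": TCP orientation; "force": force on the tool from outside, world axes, zero at the start; "ft_torque": the same for the moment, N m; "finger_gap": opening from 0.0 (shut) to 1.0 (fully open).
Only numpy, scipy, OpenCV 4.12 (cv2) and the standard library are available. Lean on these libraries where they do the work, as an engineer would, in place of code of your own. Each camera call takes 0.05 s, during which the arm holds its last target. There are 200 camera calls.

## Working session

There is one attempt and no reset: what is moved stays moved. The work goes in short steps, Python scripts to look and compute and a tool call to move; the robot and the scene stay as the last step left them, time stands still between calls to the robot, and variables do not carry over. Pictures are saved under pics/ and viewed, about 8 in all and at most 12, crops included, and the job is handed in when it is done.

Besides the shell and the picture viewer there is one more tool, called after "Call:" as a command line: name --argument value ..., lists and objects as JSON in quotes. send_rows: Moves the arm, as the interface text tells. Its arguments: {"type":"object","properties":{"commands":{"type":"array","items":{"type":"object","properties":{"delta_pos":{"type":"array","items":{"type":"number"}},"yaw":{"type":"number"}}}},"grip":{"type":"number"},"force":{"type":"number"}},"required":["commands"]}

```bash
mkdir -p pics
cat > h.py <<'E'
import numpy as np, cv2
from station import manip
from scipy.spatial.transform import Rotation as R
def cam(name, st=None):
    c=manip.get_calibration(name)
    if name=="wrist":
        T=np.eye(4);T[:3,:3]=R.from_quat(st["tool_rot"]).as_matrix();T[:3,3]=st["tcp_pos"]
        M=T@np.array(c["mount"])
    else: M=np.linalg.inv(np.array(c["world_to_cam"]))
    return c,M
def ray(name,u,v,z,st=None):
    c,M=cam(name,st)
    d=M[:3,:3]@np.array([(u-c["cx"])/c["fx"],(v-c["cy"])/c["fy"],1.])
    o=M[:3,3]; return o+d*(z-o[2])/d[2]
def proj(name,p,st=None):
    c,M=cam(name,st); q=np.linalg.inv(M)@np.append(p,1)
    return c["fx"]*q[0]/q[2]+c["cx"], c["fy"]*q[1]/q[2]+c["cy"]
E
python3 - <<'E'
from h import *
st=manip.sense();print({k:np.round(v,3) for k,v in st.items()})
for n in("scene","side","wrist"):
    cv2.imwrite(f"pics/{n}0.png",manip.snapshot(n)); c,M=cam(n,st);print(n,c["fx"],c["cx"],c["cy"],np.round(M,3).tolist())
E
```

```text
{'t': np.float64(0.0), 'q': array([ 0.964,  0.529,  1.434,  0.   ,  1.181, -0.179]), 'qd': array([-0.002,  0.   , -0.   , -0.001, -0.001, -0.   ]), 'tau': array([-1.0000e-03, -4.4235e+01, -1.7802e+01, -0.0000e+00,  9.0000e-03,
       -0.0000e+00]), 'tcp_pos': array([0.259, 0.568, 0.23 ]), 'tool_rot': array([ 0.212,  0.977, -0.001, -0.   ]), 'force': array([ 0.638, -0.487, -0.237]), 'ft_torque': array([ 0.003, -0.028,  0.015]), 'finger_gap': np.float64(0.996)}
scene 395.5884759049965 321.88783050088523 202.84017312431817 [[-0.996, 0.056, -0.073, 0.571], [0.092, 0.565, -0.82, 0.814], [-0.004, -0.823, -0.567, 0.606], [0.0, 0.0, 0.0, 1.0]]
side 391.2572607200136 320.09460792517615 205.36487278555973 [[0.999, 0.042, -0.019, 0.502], [0.041, -0.626, 0.779, -0.731], [0.021, -0.779, -0.627, 0.665], [0.0, 0.0, 0.0, 1.0]]
wrist 345.77097569055314 316.08607328548004 203.15391633607783 [[0.415, 0.865, 0.282, 0.185], [0.91, -0.394, -0.13, 0.6], [-0.001, 0.311, -0.951, 0.372], [0.0, 0.0, 0.0, 1.0]]
```

View pics/scene0.png

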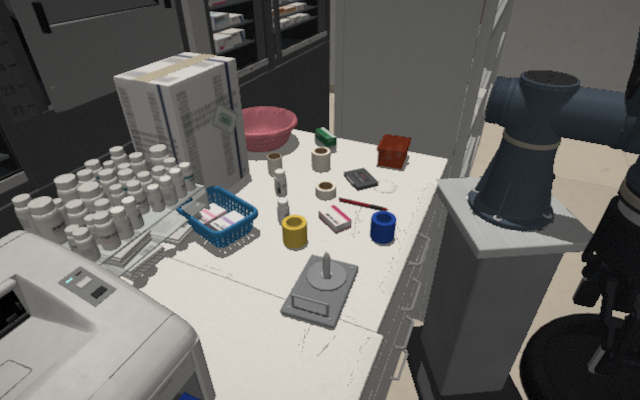

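View pics/side0.png

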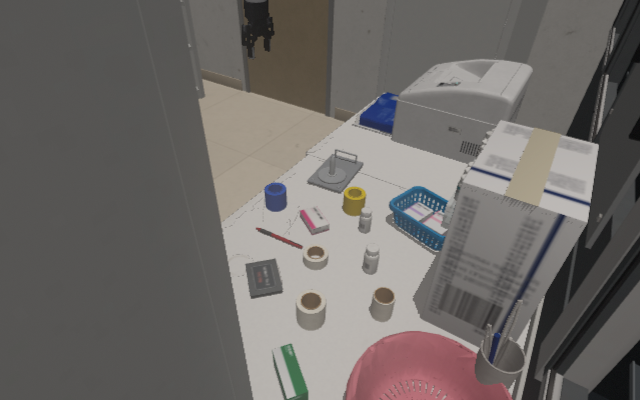

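Scene view: the white rolls are at (274,161), which is slim, (320,157), which is tall and wide, and (326,188), which is short. Blue (383,227) and yellow (294,232) are the decoys, and the spindle is at (326,265). In the side view, full is at (311,308), thin (382,303), short (315,257), and the spindle about (333,165). I choose full_roll, at scene (320,157) and side (311,308). Next is a close crop of both views to check it.

Run:
```python
from h import *
s=cv2.imread("pics/scene0.png");d=cv2.imread("pics/side0.png")
a=cv2.resize(s[135:325,255:405],None,fx=2.6,fy=2.6,interpolation=cv2.INTER_CUBIC)[:494]
b=cv2.resize(d[140:335,255:405],None,fx=2.6,fy=2.6,interpolation=cv2.INTER_CUBIC)[:494]
cv2.imwrite("pics/crop1.png",np.hstack([a,b]))
for n,l in(("scene",[(274,156),(320,152),(326,186)]),("side",[(383,295),(311,300),(316,254)])):
    for u,v in l: print(n,u,v,ray(n,u,v,.056).round(3), ray(n,u,v,.028).round(3))
print(ray("scene",326,277,.018).round(3),ray("side",332,177,.018).round(3),ray("scene",326,255,.08).round(3),ray("side",332,151,.08).round(3))
```

```text
scene 274 156 [ 0.619 -0.24   0.056] [ 0.621 -0.293  0.028]
scene 320 152 [ 0.481 -0.251  0.056] [ 0.476 -0.306  0.028]
scene 326 186 [ 0.482 -0.058  0.056] [ 0.477 -0.102  0.028]
side 383 295 [ 0.617 -0.243  0.056] [ 0.622 -0.221  0.028]
side 311 300 [ 0.478 -0.263  0.056] [ 0.477 -0.242  0.028]
side 316 254 [ 0.482 -0.142  0.056] [ 0.481 -0.115  0.028]
[0.511 0.232 0.018] [0.512 0.206 0.018] [0.511 0.234 0.08 ] [0.508 0.248 0.08 ]
```

View pics/crop1.png

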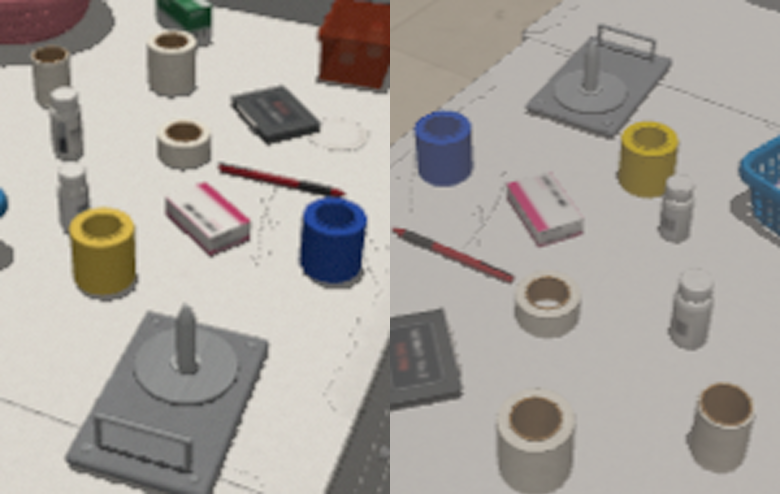

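The crop confirms it: full_roll is tall and thick, thin_roll is slimmer, and short_roll is half the height. Full_roll is at about (0.480,-0.255) and the stand at about (0.51,0.23). I'll move over the stand first for a wrist look, turning the jaws to 45°.

Call:
send_rows --commands '[{"delta_pos":[3,-4.2,0],"yaw":-0.045},{"delta_pos":[3,-4.2,0],"yaw":-0.045},{"delta_pos":[3,-4.2,0],"yaw":-0.045},{"delta_pos":[3,-4.2,0],"yaw":-0.045},{"delta_pos":[3,-4.2,0],"yaw":-0.045},{"delta_pos":[3,-4.2,0],"yaw":-0.045},{"delta_pos":[3,-4.2,0],"yaw":-0.045},{"delta_pos":[3,-4.2,0],"yaw":-0.045},{"delta_pos":[0,0,0],"yaw":0}]' --grip -1

```text
t: 1.27
tcp_pos: [0.5042, 0.2215, 0.2284]
tool_rot: [0.388, 0.922, -0.001, -0.0]
force: [-0.9, -0.4, 0.3]
finger_gap: 1.0
```

Run:
```python
from h import *
import json
st=manip.sense();I=manip.snapshot("wrist");cv2.imwrite("pics/w1.png",I)
json.dump({k:np.array(v).tolist() for k,v in st.items()},open("w1.json","w"))
print(st["t"],st["tcp_pos"].round(4),st["tool_rot"],st["q"].round(2))
print(proj("wrist",[.51,.225,.018],st),proj("wrist",[.51,.225,.08],st))
for p in [(290,350),(290,372),(300,395)]: print(ray("side",*p,.02).round(3))
```

```text
1.275 [0.5042 0.2215 0.2284] [ 3.87828960e-01  9.21730977e-01 -7.37907890e-04 -3.98040169e-04] [ 0.21  0.43  1.62 -0.    1.09 -0.56]
(np.float64(324.5843730830767), np.float64(172.167274607715)) (np.float64(326.21963723702873), np.float64(188.19614688709459))
[ 0.446 -0.348  0.02 ]
[ 0.45  -0.389  0.02 ]
[ 0.47  -0.427  0.02 ]
```

View pics/w1.png

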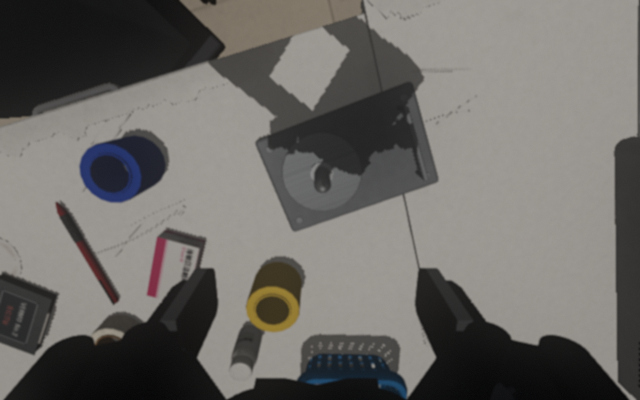

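The wrist view shows the platter about 79 px wide centred near (322,176), and the spindle at (322,178). My guess projects to (325,172), so it is within about 3 mm. I'll combine the platter-centre rays and refine with an enlarged crop.

Run:
```python
from h import *
import json
st=json.load(open("w1.json"));I=cv2.imread("pics/w1.png");s=cv2.imread("pics/scene0.png");d=cv2.imread("pics/side0.png")
print(ray("scene",326.5,276.2,.018).round(4),ray("side",332.3,175.4,.018).round(4),ray("wrist",322,176,.018,st).round(4))
def crop(im,u,v,w,h,k): return cv2.convertScaleAbs(cv2.resize(im[v-h:v+h,u-w:u+w],None,fx=k,fy=k,interpolation=cv2.INTER_CUBIC),alpha=1.4)
cv2.imwrite("pics/crop2.png",np.hstack([crop(I,322,178,48,48,4)[:280*2],crop(s,326,268,24,48,4),crop(d,332,165,24,48,4)]))
```

```text
[0.51   0.2301 0.018 ] [0.5123 0.2142 0.018 ] [0.511  0.2202 0.018 ]
```

View pics/crop2.png

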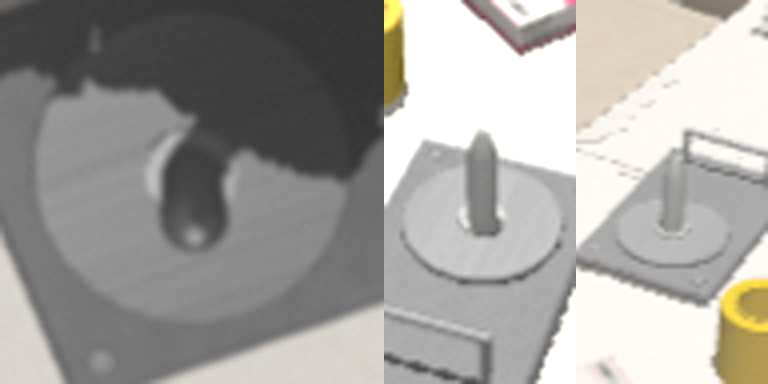

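Run:
```python
from h import *
import json
st=json.load(open("w1.json"))
for n,u,v,z in [("scene",326.6,275.3,.018),("side",332.4,175.1,.018),("wrist",322.3,171.5,.018),("scene",326.5,252.5,.08),("side",332.2,155,.08),("wrist",322.8,188.8,.08)]: print(n,z,ray(n,u,v,z,st).round(4))
```

```text
scene 0.018 [0.5095 0.2276 0.018 ]
side 0.018 [0.5126 0.2158 0.018 ]
wrist 0.018 [0.5078 0.2238 0.018 ]
scene 0.08 [0.5098 0.2267 0.08  ]
side 0.08 [0.5093 0.2259 0.08  ]
wrist 0.08 [0.5083 0.2225 0.08  ]
```

Call:
send_rows --commands '[{"delta_pos":[0,-5.5,0],"yaw":0},{"delta_pos":[0,-5.5,0],"yaw":0},{"delta_pos":[0,-5.5,0],"yaw":0},{"delta_pos":[0,-5.5,0],"yaw":0},{"delta_pos":[0,-5.5,0],"yaw":0},{"delta_pos":[0,-5.5,0],"yaw":0},{"delta_pos":[-1,-5.5,0],"yaw":0},{"delta_pos":[-1,-5.5,0],"yaw":0},{"delta_pos":[0,-3,0],"yaw":0},{"delta_pos":[0,0,0],"yaw":0}]'

```text
t: 2.58
tcp_pos: [0.4784, -0.2456, 0.2272]
tool_rot: [0.376, 0.926, 0.002, -0.003]
force: [-0.2, -0.8, -0.0]
finger_gap: 1.002
```

Run:
```python
from h import *
import json
st=manip.sense();I=manip.snapshot("wrist");cv2.imwrite("pics/w2.png",I)
json.dump({k:np.array(v).tolist() for k,v in st.items()},open("w2.json","w"))
print(st["t"],st["tcp_pos"].round(4),st["tool_rot"].round(4),st["q"].round(2))
print(proj("wrist",[.48,-.255,.056],st),proj("wrist",[.48,-.255,0],st))
```

```text
2.575 [ 0.4784 -0.2456  0.2272] [ 0.3763  0.9265  0.0017 -0.0031] [-0.68  0.42  1.65  0.    1.08 -1.48]
(np.float64(312.0744424617875), np.float64(189.17555695136988)) (np.float64(312.53049355862066), np.float64(175.60222171438633))
```

View pics/w2.png

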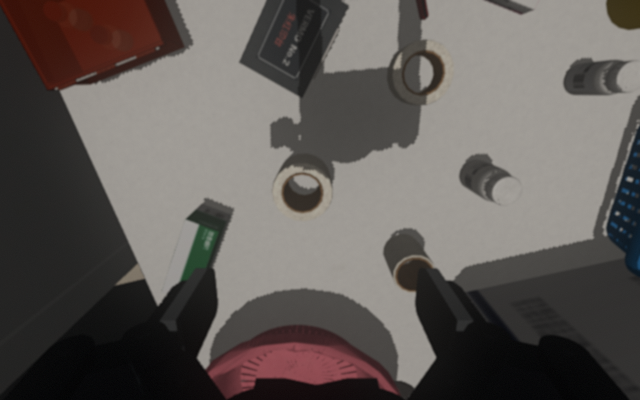

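The spindle rays agree on about (0.509,0.2245). The wrist view shows full_roll's top ring at about (303,190), with short_roll at (420,72), thin_roll at (410,270) and a bottle at (490,183). Both fingers' diagonals are free. Next I fit the ring.

Run:
```python
from h import *
import json
st=json.load(open("w2.json"));I=cv2.imread("pics/w2.png")
hsv=cv2.cvtColor(I,cv2.COLOR_BGR2HSV)
c=I[150:225,262:345]; 
m=((I[:,:,2].astype(int)-I[:,:,0]>22)).astype(np.uint8)*255
m[:150]=0;m[225:]=0;m[:,:262]=0;m[:,345:]=0
cs,_=cv2.findContours(m,cv2.RETR_CCOMP,cv2.CHAIN_APPROX_NONE)
for k in sorted(cs,key=cv2.contourArea)[-3:]:
    if len(k)>5: e=cv2.fitEllipse(cv2.convexHull(k)); print(cv2.contourArea(k),np.round(e[0]+e[1],1),ray("wrist",*e[0],.056,st).round(4))
R_=R.from_quat(st["tool_rot"]).as_matrix();print(R_.round(4).tolist())
cv2.imwrite("pics/crop3.png",np.hstack([cv2.resize(c,None,fx=4.5,fy=4.5,interpolation=cv2.INTER_CUBIC),cv2.resize(cv2.cvtColor(m,cv2.COLOR_GRAY2BGR)[150:225,262:345],None,fx=4.5,fy=4.5)]))
```

```text
1093.0 [301.9 192.3  37.5  38.5] [ 0.4755 -0.264   0.056 ]
1336.0 [301.8 192.7  41.3  42.6] [ 0.4757 -0.2643  0.056 ]
[[-0.7168, 0.6973, -0.0045], [0.6972, 0.7168, 0.0056], [0.0071, 0.0009, -1.0]]
```

View pics/crop3.png

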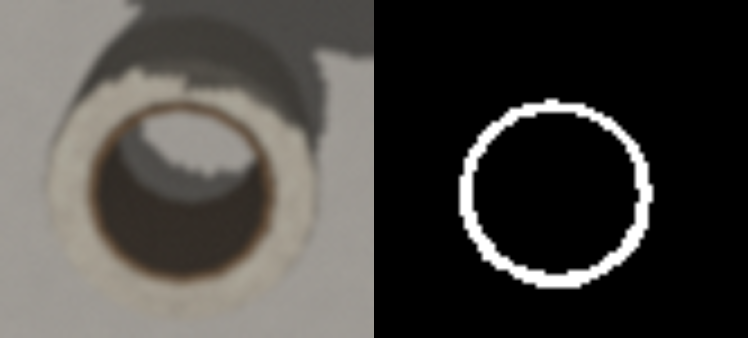

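The bore fit puts full_roll at (0.476,-0.264) in the wrist view, within a few mm of the outside views. Descending with the jaws at 45°.

Call:
send_rows --commands '[{"delta_pos":[-0.2,-1.7,-2]},{"delta_pos":[0,0,-4.5]},{"delta_pos":[0,0,-4.5]},{"delta_pos":[0,0,0]}]'

```text
validation failed for argument at $.co...
```

Run:
```python
from h import *
st=manip.sense();I=manip.snapshot("wrist");cv2.imwrite("pics/w3.png",I)
print(st["t"],st["tcp_pos"].round(4),st["tool_rot"].round(4))
b=[proj("wrist",[.476+.018*np.cos(a),-.263+.018*np.sin(a),.057],st) for a in np.linspace(0,6.28,40)]
print(np.round(np.min(b,0)),np.round(np.max(b,0)))
```

```text
2.625 [ 0.4781 -0.2441  0.227 ] [ 0.3757  0.9267  0.0021 -0.0039]
[283. 175.] [321. 212.]
```

View pics/w3.png

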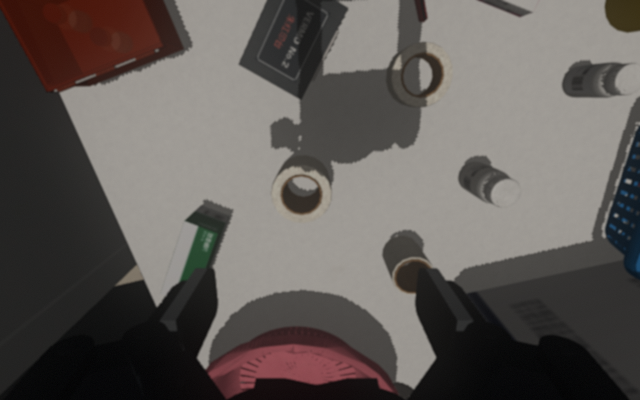

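That call was refused because yaw is required, and the arm had only settled a little. The view is the same as before: the bore is at (302,193) and the prediction centre is (302,193.5), so (0.476,-0.263) holds. Resending (8 views used).

Call:
send_rows --commands '[{"delta_pos":[-0.2,-1.9,-2],"yaw":0},{"delta_pos":[0,0,-4.5],"yaw":0},{"delta_pos":[0,0,-4.0],"yaw":0},{"delta_pos":[0,0,0],"yaw":0},{"delta_pos":[0,0,0],"yaw":0}]'

```text
t: 3.3
tcp_pos: [0.4783, -0.2525, 0.1222]
tool_rot: [0.369, 0.929, 0.003, -0.004]
force: [0.3, -0.5, -0.7]
finger_gap: 1.003
```

Run:
```python
from h import *
st=manip.sense();I=manip.snapshot("wrist");cv2.imwrite("pics/w4.png",I)
print(st["t"],st["tcp_pos"].round(4),st["tool_rot"].round(4))
b=np.array([proj("wrist",[.476+.018*np.cos(a),-.263+.018*np.sin(a),.057],st) for a in np.linspace(0,6.28,40)])
print(np.round(np.min(b,0)),np.round(np.max(b,0)))
m=((I[:,:,2].astype(int)-I[:,:,0]>22)).astype(np.uint8)
u,v=b.mean(0).astype(int);w=np.zeros_like(m);cv2.circle(w,(u,v),55,1,-1);m*=w
cs,_=cv2.findContours(m,cv2.RETR_CCOMP,cv2.CHAIN_APPROX_NONE)
for k in sorted(cs,key=cv2.contourArea)[-3:]:
    if len(k)>5: e=cv2.fitEllipse(cv2.convexHull(k)); print(cv2.contourArea(k),np.round(e[0]+e[1],1),ray("wrist",*e[0],.057,st).round(4))
```

```text
3.3 [ 0.4783 -0.2525  0.1222] [ 0.3693  0.9293  0.0031 -0.0035]
[277. 203.] [333. 255.]
228.5 [301.8 232.2  52.7  59.9] [ 0.4759 -0.2656  0.057 ]
```

Call:
send_rows --commands '[{"delta_pos":[-0.2,-1.2,0],"yaw":0},{"delta_pos":[0,-0.6,0],"yaw":0},{"delta_pos":[0,0,0],"yaw":0}]'

```text
t: 3.72
tcp_pos: [0.478, -0.2731, 0.1259]
tool_rot: [0.369, 0.929, 0.002, -0.0]
force: [-0.6, -0.6, -0.2]
finger_gap: 0.999
```

Call:
send_rows --commands '[{"delta_pos":[-0.15,0.8,0],"yaw":0},{"delta_pos":[-0.1,0,-2.0],"yaw":0},{"delta_pos":[0,0,-1.0],"yaw":0},{"delta_pos":[0,0,0],"yaw":0},{"delta_pos":[0,0,0],"yaw":0}]'

```text
t: 4.35
tcp_pos: [0.4752, -0.2637, 0.0962]
tool_rot: [0.369, 0.929, 0.002, 0.0]
force: [-0.6, -0.3, -0.3]
finger_gap: 0.998
```

Centred at (0.475,-0.264). Going down to about z 0.013.

Call:
send_rows --commands '[{"delta_pos":[0,0,-2.5],"yaw":0},{"delta_pos":[0,0,-2.5],"yaw":0},{"delta_pos":[0,0,-2.0],"yaw":0},{"delta_pos":[0,0,0],"yaw":0},{"delta_pos":[0,0,0],"yaw":0}]'

```text
t: 4.97
tcp_pos: [0.478, -0.2657, 0.028]
tool_rot: [0.369, 0.929, 0.001, 0.004]
force: [-0.2, -0.0, 0.8]
finger_gap: 1.002
```

Call:
send_rows --commands '[{"delta_pos":[-0.2,0.15,-0.8],"yaw":0},{"delta_pos":[0,0,-0.7],"yaw":0},{"delta_pos":[0,0,0],"yaw":0},{"delta_pos":[0,0,0],"yaw":0}]'

```text
t: 5.48
tcp_pos: [0.4769, -0.265, 0.014]
tool_rot: [0.369, 0.929, 0.0, 0.006]
force: [-0.4, 0.0, -0.6]
finger_gap: 1.001
```

Call:
send_rows --commands '[{"delta_pos":[0,0,0],"yaw":0},{"delta_pos":[0,0,0],"yaw":0},{"delta_pos":[0,0,0],"yaw":0},{"delta_pos":[0,0,0],"yaw":0},{"delta_pos":[0,0,0],"yaw":0},{"delta_pos":[0,0,0],"yaw":0}]' --grip 1 --force 50

```text
t: 6.22
tcp_pos: [0.4771, -0.265, 0.0146]
tool_rot: [0.369, 0.929, -0.0, 0.006]
force: [0.3, 0.3, 0.3]
finger_gap: 0.672
```

The opening of 0.672 is about 57 mm, so the roll is held. Lifting.

Call:
send_rows --commands '[{"delta_pos":[0,0,1.5],"yaw":0},{"delta_pos":[0,0,3.5],"yaw":0},{"delta_pos":[0,0,3.5],"yaw":0},{"delta_pos":[0,0,3.5],"yaw":0},{"delta_pos":[0,0,0.5],"yaw":0},{"delta_pos":[0,0,0],"yaw":0}]'

```text
t: 6.98
tcp_pos: [0.4756, -0.2639, 0.1451]
tool_rot: [0.369, 0.929, 0.0, 0.005]
force: [0.3, -0.7, -1.5]
finger_gap: 0.67
```

Run:
```python
from h import *
st=manip.sense();I=manip.snapshot("wrist");d=manip.snapshot("side")
cv2.imwrite("pics/v5.png",np.hstack([cv2.resize(I,(500,312)),cv2.resize(d[110:360,200:440],(300,312))]))
print(st["t"],st["tcp_pos"].round(4),st["tool_rot"].round(4),st["force"].round(1),st["finger_gap"])
```

```text
6.975 [ 0.4756 -0.2639  0.1451] [3.692e-01 9.293e-01 2.000e-04 5.500e-03] [ 0.3 -0.7 -1.5] 0.670277089934262
```

View pics/v5.png

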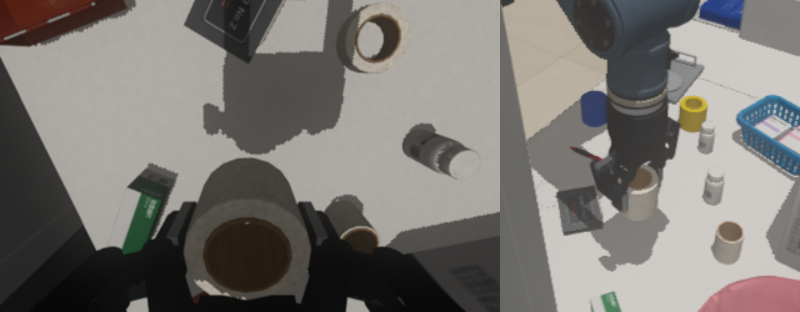

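The roll is held level between the pads, with its bore at about wrist px (316,328), and the other rolls stand untouched (9 views used). Next I measure where the roll sits relative to the TCP.

Run:
```python
from h import *
st=manip.sense();I=manip.snapshot("wrist")
b=I.astype(int); m=((b[:,:,2]-b[:,:,0]>20)&(b[:,:,2]<110)).astype(np.uint8); m[:270]=0; m[375:]=0; m[:,:240]=0; m[:,392:]=0
m=cv2.morphologyEx(m,cv2.MORPH_OPEN,np.ones((3,3)))
cs,_=cv2.findContours(m,cv2.RETR_EXTERNAL,cv2.CHAIN_APPROX_NONE)
z=st["tcp_pos"][2]+.0424
for k in sorted(cs,key=cv2.contourArea)[-2:]:
    x=cv2.boundingRect(k); print(cv2.contourArea(k),x)
    if len(k)>5: e=cv2.fitEllipse(cv2.convexHull(k)); print(np.round(e[0]+e[1],1),(ray("wrist",*e[0],z,st)-st["tcp_pos"]).round(4))
print(st["tcp_pos"].round(4))
```

```text
123.0 (331, 284, 36, 27)
[348.2 297.2  14.   42.3] [-0.005   0.016   0.0424]
270.0 (261, 281, 66, 65)
[302.7 319.8  72.9  89.3] [-0.009  -0.0011  0.0424]
[ 0.4754 -0.2637  0.1442]
```

Run:
```python
from h import *
st=manip.sense();T=st["tcp_pos"];z=T[2]+.0424
print((ray("wrist",316,327.5,z,st)-T).round(4))
for dx,dy in((0,0),(-.002,.002)):
    b=np.array([proj("wrist",T+[dx+.018*np.cos(a),dy+.018*np.sin(a),.0424],st) for a in np.linspace(0,6.28,60)]);print(dx,dy,b.min(0).round(),b.max(0).round())
```

```text
[-0.0036 -0.0001  0.0424]
0 0 [271. 288.] [375. 375.]
-0.002 0.002 [271. 281.] [376. 369.]
```

Call:
send_rows --commands '[{"delta_pos":[0,5.5,0],"yaw":0},{"delta_pos":[0,5.5,0],"yaw":0},{"delta_pos":[0,5.5,0],"yaw":0},{"delta_pos":[0.5,5.5,0],"yaw":0},{"delta_pos":[0.5,5.5,0],"yaw":0},{"delta_pos":[0.5,5.5,0],"yaw":0},{"delta_pos":[0.5,5.5,0],"yaw":0},{"delta_pos":[0.5,4,0],"yaw":0},{"delta_pos":[0,3,0],"yaw":0},{"delta_pos":[0,0,0],"yaw":0}]'

```text
t: 8.38
tcp_pos: [0.4948, 0.2038, 0.1311]
tool_rot: [0.371, 0.929, -0.002, -0.005]
force: [-0.6, -1.6, -2.3]
finger_gap: 0.672
```

Wrist-view bias of about 3 mm along the jaw axis shows in both measurements and cancels out, so the TCP target is about (0.5115,0.223).

Call:
send_rows --commands '[{"delta_pos":[0.9,1.0,0],"yaw":0},{"delta_pos":[0.8,0.9,0],"yaw":0},{"delta_pos":[0,0,0],"yaw":0},{"delta_pos":[0,0,0],"yaw":0}]'

```text
t: 8.88
tcp_pos: [0.5129, 0.2214, 0.1292]
tool_rot: [0.373, 0.928, -0.004, -0.006]
force: [0.5, 0.4, -2.2]
finger_gap: 0.671
```

Run:
```python
from h import *
st=manip.sense();s=manip.snapshot("scene");d=manip.snapshot("side");w=manip.snapshot("wrist")
f=lambda im,u,v:cv2.convertScaleAbs(cv2.resize(im[v-50:v+50,u-33:u+33],None,fx=4,fy=4,interpolation=cv2.INTER_CUBIC),alpha=1.4)
cv2.imwrite("pics/v6.png",np.hstack([f(s,326,255),f(d,332,150),cv2.resize(w[250:400,266:366],(267,400))]))
print(st["tcp_pos"].round(4))
for c in((.5115,.225,.117),(.510,.225,.080)):
  print(c,np.round(proj("scene",c),1),np.round(proj("side",c),1),np.round(proj("wrist",c,st),1))
```

```text
[0.5129 0.2214 0.1292]
(0.5115, 0.225, 0.117) [325.6 237.6] [333.5 143.8] [324.1 253.1]
(0.51, 0.225, 0.08) [326.3 251.9] [332.4 155.2] [321.6 223.9]
```

View pics/v6.png

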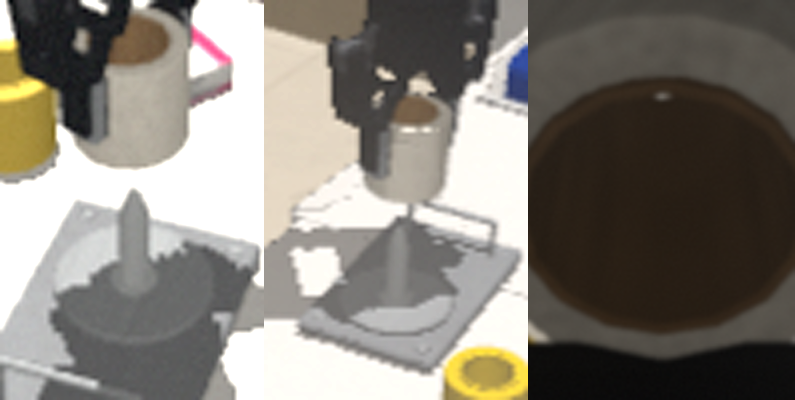

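Run:
```python
from h import *
for y in(.219,.223,.227):
  r=[[.512+.029*np.cos(a),y+.029*np.sin(a),.115] for a in np.linspace(0,6.28,80)]
  print(y,max(proj("scene",p)[1] for p in r).round(1),"obs 246.3",max(proj("side",p)[1] for p in r).round(1),"obs 150.7")
```

```text
0.219 246.2 obs 246.3 150.9 obs 150.7
0.223 247.6 obs 246.3 150.2 obs 150.7
0.227 249.0 obs 246.3 149.4 obs 150.7
```

In the composite, the roll is level above the spindle: scene roll axis 131 against spindle 134, side 405 against 399. It needs a shift of about -2 mm in x and +4 mm in y, then the descent (10 views used).

Call:
send_rows --commands '[{"delta_pos":[-0.2,0.4,0],"yaw":0},{"delta_pos":[0,0,0],"yaw":0},{"delta_pos":[0,0,0],"yaw":0}]'

```text
t: 9.4
tcp_pos: [0.5102, 0.2254, 0.1297]
tool_rot: [0.373, 0.928, -0.004, -0.006]
force: [-0.1, 0.1, -1.1]
finger_gap: 0.674
```

Call:
send_rows --commands '[{"delta_pos":[0,0,-1.5],"yaw":0},{"delta_pos":[0,0,-1.5],"yaw":0},{"delta_pos":[0,0,-1.5],"yaw":0},{"delta_pos":[0,0,0],"yaw":0},{"delta_pos":[0,0,0],"yaw":0}]'

```text
t: 10.02
tcp_pos: [0.5094, 0.2252, 0.0801]
tool_rot: [0.373, 0.928, -0.004, -0.007]
force: [0.2, -0.7, -1.2]
finger_gap: 0.671
```

No contact, and the roll is on the taper. Continuing.

Call:
send_rows --commands '[{"delta_pos":[0,0,-1.2],"yaw":0},{"delta_pos":[0,0,-1.2],"yaw":0},{"delta_pos":[0,0,-1.0],"yaw":0},{"delta_pos":[0,0,0],"yaw":0},{"delta_pos":[0,0,0],"yaw":0}]'

```text
t: 10.65
tcp_pos: [0.5099, 0.2253, 0.0441]
tool_rot: [0.373, 0.928, -0.004, -0.006]
force: [0.0, -0.2, -1.2]
finger_gap: 0.672
```

Call:
send_rows --commands '[{"delta_pos":[0,0,-0.5],"yaw":0},{"delta_pos":[0,0,-0.4],"yaw":0},{"delta_pos":[0,0,-0.1],"yaw":0},{"delta_pos":[0,0,0],"yaw":0}]'

```text
t: 11.15
tcp_pos: [0.5105, 0.2254, 0.0341]
tool_rot: [0.373, 0.928, -0.003, -0.006]
force: [-0.1, -0.1, -1.2]
finger_gap: 0.67
```

Call:
send_rows --commands '[{"delta_pos":[0,0,-0.15],"yaw":0},{"delta_pos":[0,0,-0.1],"yaw":0},{"delta_pos":[0,0,0],"yaw":0}]'

```text
t: 11.52
tcp_pos: [0.5108, 0.2257, 0.0335]
tool_rot: [0.373, 0.928, -0.003, -0.005]
force: [0.6, 0.5, -1.0]
finger_gap: 0.668
```

Call:
send_rows --commands '[{"delta_pos":[0,0,-0.2],"yaw":0},{"delta_pos":[0,0,-0.2],"yaw":0},{"delta_pos":[0,0,-0.1],"yaw":0}]'

```text
t: 11.9
tcp_pos: [0.5108, 0.2258, 0.0331]
tool_rot: [0.372, 0.928, -0.003, -0.004]
force: [-0.7, -1.2, 3.6]
finger_gap: 0.671
```

Contact: +3.6 N at z 0.033, where about 0.0326 was expected. Letting go.

Call:
send_rows --commands '[{"delta_pos":[0,0,0],"yaw":0},{"delta_pos":[0,0,0],"yaw":0},{"delta_pos":[0,0,0],"yaw":0},{"delta_pos":[0,0,0],"yaw":0},{"delta_pos":[0,0,0],"yaw":0}]' --grip -1

```text
t: 12.52
tcp_pos: [0.5113, 0.226, 0.0325]
tool_rot: [0.373, 0.928, -0.002, -0.004]
force: [0.4, -1.1, -0.3]
finger_gap: 0.995
```

Call:
send_rows --commands '[{"delta_pos":[0,0,1],"yaw":0},{"delta_pos":[0,0,2],"yaw":0},{"delta_pos":[0,0,3],"yaw":0},{"delta_pos":[0,0,4],"yaw":0},{"delta_pos":[0,0,5],"yaw":0},{"delta_pos":[0,0,3],"yaw":0},{"delta_pos":[0,0,0],"yaw":0}]'

```text
t: 13.4
tcp_pos: [0.5103, 0.2257, 0.2212]
tool_rot: [0.373, 0.928, -0.002, -0.003]
force: [0.2, 0.2, 0.2]
finger_gap: 1.003
```

Run:
```python
from h import *
st=manip.sense();s=manip.snapshot("scene");d=manip.snapshot("side");w=manip.snapshot("wrist")
f=lambda im,u,v:cv2.convertScaleAbs(cv2.resize(im[v-50:v+50,u-33:u+33],None,fx=4,fy=4,interpolation=cv2.INTER_CUBIC),alpha=1.3)
cv2.imwrite("pics/v7.png",np.hstack([f(s,326,260),f(d,332,165),f(w,322,190)]))
cv2.imwrite("pics/side7.png",d);cv2.imwrite("pics/scene7.png",s)
print(st["t"],st["tcp_pos"].round(3),st["force"].round(1))
c=(.5105,.2255)
for n in("scene","side"): print(n,np.round(proj(n,[*c,.074]),1), np.round(proj(n,[*c,.080]),1))
```

```text
13.4 [0.51  0.226 0.221] [0.2 0.2 0.2]
scene [326.1 254.4] [326.1 252.1]
side [332.5 156.9] [332.6 155.1]
```

View pics/v7.png

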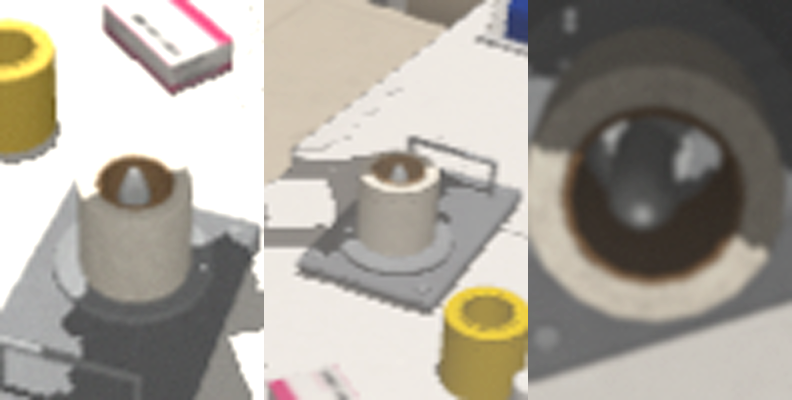

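The roll is on the platter with the spindle tip in its bore, level in all three views. I'll check that the other rolls haven't moved, then hand in.

Run:
```python
from h import *
a=cv2.imread("pics/side0.png",0);b=cv2.imread("pics/side7.png",0)
for n,(u,v) in dict(thin=(383,303),short=(316,257),bot1=(371,260),bot2=(365,220),blue=(276,196),yellow=(354,201)).items():
    t=a[v-18:v+18,u-16:u+16]; r=cv2.matchTemplate(b[v-26:v+26,u-24:u+24],t,cv2.TM_CCOEFF_NORMED); m=cv2.minMaxLoc(r); print(n,round(m[1],2),np.array(m[3])-8)
print(manip.sign_off())
```

```text
thin 1.0 [0 0]
short 1.0 [0 0]
bot1 1.0 [0 0]
bot2 1.0 [0 0]
blue 1.0 [0 0]
yellow 1.0 [0 0]
the job is handed in; nothing more can be done
None
```

The full roll is on the stand's spindle, sitting flat on the platter and released, and the job was handed in at about 13.5 s of the 32 s allowed.

- **Placing:** I gripped the roll with the jaws turned 45° and lowered it until it touched with about 4 N. That was at a tool height of 0.033 m, against 0.0326 m expected for fully seated. I then opened the gripper and drew straight up, clear of everything.
- **Final check:** All three cameras show the roll level on the platter with the spindle tip inside its bore.
- **Other objects:** The thin and short rolls, both bottles and the blue and yellow look-alikes matched their starting side image with no shift. I did not check the flat box this way.

Two things did not go cleanly. One move call was refused because I left out the yaw, and nothing moved. The wrist camera read about 3 mm off from the other two, so I allowed for that and corrected the last few millimetres from the scene and side views before lowering.

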